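# Close and bolt the drill template

### The job

Flip the hinged drill template of the jig over its spine, from the side where it lies open, so that it lies flat on the steel strip in the other half; lay it over, do not fling it. Then push the small bolt fully home across the template's edge. Only push with the fingertips, gently, with no gripping or lifting of anything, and leave the strip and the other things on the worktop where they are.

Things in the scene. Friction and masses are not known exactly. Their poses are not given: they have to be found in the camera images.
- jig: drill jig fixed to the worktop: grey deck, top 48 mm above the worktop. Origin on the worktop under the middle of the hinge spine; x along the spine (deck -118 to +72 mm), y across it (deck -108 to +108 mm), z up. Template open on the +y half, strip in the -y half, bolt on the -y half at the -x end. All is under 68 mm high but the bolt's knob (94 mm) and the turning template
- hinge (a point): middle of the template's hinge axis, 55 mm above the worktop, above the jig's origin; the axis runs along the jig's x
- leaf (a joint): angle of the aluminium template leaf (two holes) about the hinge axis, rad: 0 = flat, open on the +y half; 1.57 = upright; 3.14 = flat over the strip on the -y half. Stiff hinge: the leaf stays at any angle where it is left; about 2.5 N at its tongue turns it. 110 mm along the spine, 5 mm thick, reaches 105 mm from the axis, 0.16 kg
- leaf_tab (a point): centre of the leaf's tongue, 125 mm from the hinge axis, in mid-thickness (5 mm). The tongue is 60 mm wide along the spine and reaches from 105 to 137 mm from the axis. With the leaf flat it stands 29 mm out past the deck's edge, its underside 52 mm above the worktop with nothing beneath, so that a fingertip fits under it
- bolt (a joint): travel of the bolt, m: 0 = drawn back, 0.025 = fully home (stop), 20 mm over the leaf's edge. It moves along the jig's +x, needs about 1.5 N and stays where it is left. It is to be moved only when the leaf is down
- bolt_knob (a point): middle height of the bolt's round upright knob (12 mm across the neck, 18 mm at the head, 28 mm tall, this point 16 mm above the bolt bar's top and 12 mm under the knob's top). The knob travels with the bolt; behind it (jig's -x) it is free for a fingertip
- strip: loose steel strip 80 x 66 x 4 mm with two holes, lying in the nest of the jig's -y half; origin at the centre of its underside. Stays there
- tube: loose square tube offcut 25 x 110 x 25 mm behind the jig, origin at the centre of its underside. Leave alone
- cup: loose steel cup, 59 mm wide, 64 mm tall, behind the jig on the right, origin at the centre of its underside. Leave alone
- wrench: loose wrench 25 x 134 x 8 mm lying left of the jig, origin at the centre of its underside. Leave alone

How it is judged (in metres and radians):
On the way, in this order (a step that is already met when the one before it is completed fails the run):
1. the template has been raised past upright (value of joint leaf above 1.7 rad).
2. the template lies flat on the strip side (value of joint leaf above 3.07 rad), for 0.2 s.
3. the bolt is home (value of joint bolt above 0.021 m), for 0.2 s.
At the end, for the whole second after the job is handed in: the template lies flat over the strip (within 0.07 rad of its stop), the bolt is home within 4 mm of its stop, and the strip still lies in its nest (within 6 mm) (value of joint leaf above 3.07 rad and value of joint bolt above 0.021 m and distance of strip from where it was at the start of the episode below 0.006 m); the robot touches nothing.
It fails at once if the bolt is pushed forward before the template is down (value of joint bolt above 0.013 m and value of joint leaf below 3 rad).
It fails at once if the template is flung over (velocity of joint leaf above 4 rad/s).
It fails at once if the jig or a part of it is gripped or pressed hard (contact force between the fingers and jig above 38 N).
It fails at once if the strip is lifted or shifted out of its nest (distance of strip from where it was at the start of the episode above 0.01 m).
It fails at once if the tube, the cup or the wrench is moved from its place (20 mm) (distance of any of tube, cup, wrench from where it was at the start of the episode above 0.02 m).
It also fails if it takes over 51 s, if anything falls off the work surface, if the arm or the gripper's body presses on something with over 40 N, if the wrist force passes 120 N, or if a joint passes its speed limit or range.

### The arm

A 6-joint arm with a two-finger parallel gripper is mounted at the origin on a cart in front of the work surface, level with it; the furniture and walls round the work are solid. World frame = base frame: x ahead of the robot, y to its left, z up, the work surface at z = 0. Lengths are in mm, angles in rad, forces in N, time in s.
With the tool pointing down it reaches from about 275 to 750 mm from the base axis. Payload 10.2 kg.
Tool frame: the origin (TCP) lies on the front face of the gripper's body, between the roots of the fingers; the fingertips stand 73 mm ahead of it and the grasp point (between the pads) lies 54 mm ahead of it; z points along the fingers, y is the direction in which the jaws open and shut (so a half turn about z gives the same grasp; the last joint's range is limited). The gripper opens to 85 mm and grips with 20 to 120 N. Pads are 22 mm wide; open, the fingers measure 114 mm over their backs; the gripper's body (76 mm by 85 mm) begins 54 mm behind the grasp point. The pads swing forward as they close: fully open they stand 13 mm farther back than shut.
Start: joints at [0.886, 0.313, 1.498, -0, 1.331, -0.223], TCP at [233.932, 470.008, 303.894] pointing down, gripper open.
Joint ranges: [-2.94, 2.94], [-0.97, 2.17], [0.19, 2.56], [-1.23, 4.37], [0.02, 3.11], [-2.88, 2.88]. Speed limits (rad/s): [2.39, 2.39, 3.01, 3.14, 3.14, 3.14].

### API

Orientations are given as a unit quaternion [w, x, y, z].
In Python, from rig import ctrl gives the robot as it stands.
- The arm moves only by the tool move_arm, never from a script. Its argument "series" is a list of rows, each a list of 3 entries, a list of its own where there are three numbers: the shift along the tool's x, y, z in mm, then the turn about the tool's z in degrees, then the opening, from 0 (shut) to 1 (fully open). In form: [[[tx, ty, tz], yaw, grip], ...]. A call has 1 to 10 rows; each row is the pose to reach, as a shift and turn from the pose commanded when the call began, along the tool's axes at that moment; what a row does not reach only later rows make up. A row lasts 1/8 s, in which the tool goes at most 62.5 mm and 10.7 degrees, less where a joint would pass 70% of its speed; a pose out of reach is approached as far as the arm can. A call with a gripper value outside its range is refused whole. The fingers move at their own pace and stop on an object; "force" is the grip in N (left out, the last holds). Time passes only in rows, so rows that repeat a pose let the fingers close. It gives the time, the measured TCP pose, the force and the opening at its end, in the units of the state.
- ctrl.sense(): the state, without advancing time (a new reading comes with each control period).
- ctrl.capture(name): name is "side" or "top" or "wrist"; returns (picture, depth): 420x560x3 uint8, red, green, blue; 420x560 float32, mm along the optical axis (not along the pixel's ray), 0 where there is no reading.
- ctrl.camera_model(name): a dict with "fov_y" (degrees; the focal length in pixels is half the picture's height over the tangent of half this angle, whatever the lens; pixels are square), "cx", "cy" (the principal point, pixels), "rvec" (rotation vector, rad) and "tvec" (3), from world to camera coordinates, as OpenCV has them. Camera axes: x right, y down, z forward; pixel columns grow to the right and rows downward; lengths in mm; the calibration is good to about 2 mm. A picture is of the moment at which its call begins: read the wrist's pose just before it. camera_model takes no time and is no camera call; for the wrist camera it gives the pose at the moment of the call.
- ctrl.finish_job(): hands the job in, once; it reports no verdict.
The state is a dict: "time_s": time; "joints": joint angles; "dq": joint speeds; "tau": joint torques, N m; "eef_pos": TCP position; "ee_rot": TCP orientation; "force": force on the tool from outside, world axes, zero at the start; "wrist_torque": the same for the moment, N m; "grip_width": opening from 0.0 (shut) to 1.0 (fully open).
Only numpy, scipy, OpenCV 4.12 (cv2) and the standard library are available. Lean on these libraries where they do the work, as an engineer would, in place of code of your own. Each camera call takes 0.05 s, during which the arm holds its last target.

## Working session

There is one attempt and no reset: what is moved stays moved. The work goes in short steps, Python scripts to look and compute and a tool call to move; the robot and the scene stay as the last step left them, time stands still between calls to the robot, and variables do not carry over. Pictures are saved under pics/ and viewed, and the job is handed in when it is done.

Besides the shell and the picture viewer there is one more tool, called as name([rows], argument=value, ...), one row to a line, values as JSON. move_arm: Moves the arm, as the interface text tells. Its arguments: {"type":"object","properties":{"series":{"type":"array","items":{"type":"array"}},"force":{"type":"number"}},"required":["series"]}

```bash
ls; mkdir -p pics; python3 - <<'E'
from rig import ctrl
import cv2
s=ctrl.sense();print(s)
for n in("side","top"):
    p,d=ctrl.capture(n);cv2.imwrite(f"pics/{n}0.png",p[:,:,::-1]);
    import numpy as np;np.save(f"{n}0.npy",d);np.save(f"{n}0c.npy",p);print(n,ctrl.camera_model(n))
E
```

```text
pics
{'time_s': 0.0, 'joints': array([ 8.85587963e-01,  3.13446124e-01,  1.49845006e+00,  2.40474843e-05,
        1.33101727e+00, -2.23409047e-01]), 'dq': array([ 0.00016193, -0.00055409, -0.00016673, -0.00231914, -0.00065532,
        0.00067829]), 'tau': array([ 1.44486232e-03, -4.12267542e+01, -2.59737700e+01, -9.65162440e-05,
        4.21509409e-03, -2.66677731e-06]), 'eef_pos': array([233.81853204, 469.8653938 , 303.33211885]), 'ee_rot': array([-3.00304940e-04,  2.28856135e-01,  9.73460032e-01, -5.88289123e-04]), 'force': array([0.17348639, 0.33308922, 0.47720832]), 'wrist_torque': array([-0.0629518 , -0.00985098,  0.06277626]), 'grip_width': 1.002079227369466}
side {'fov_y': 49.432458865944135, 'cx': 285.53479413454653, 'cy': 211.31075646528777, 'rvec': array([ 0.23442543, -2.61110949,  1.58379227]), 'tvec': array([ 603.38550088,   40.33095096, 1191.29917976])}
top {'fov_y': 43.0650949777096, 'cx': 273.64651373667766, 'cy': 208.69781152936278, 'rvec': array([ 2.16681663, -2.18601385,  0.11020739]), 'tvec': array([ 176.7493327 ,  614.1438498 , 1373.83718077])}
```

View pics/top0.png

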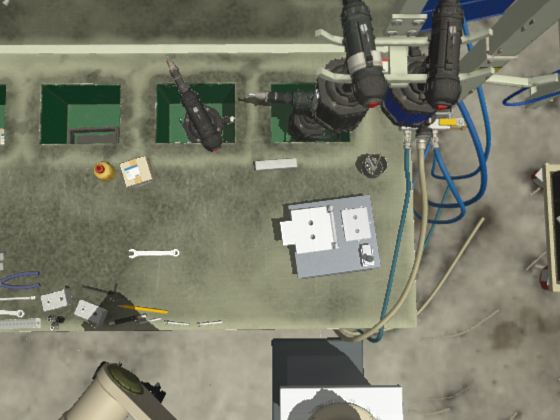

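View pics/side0.png

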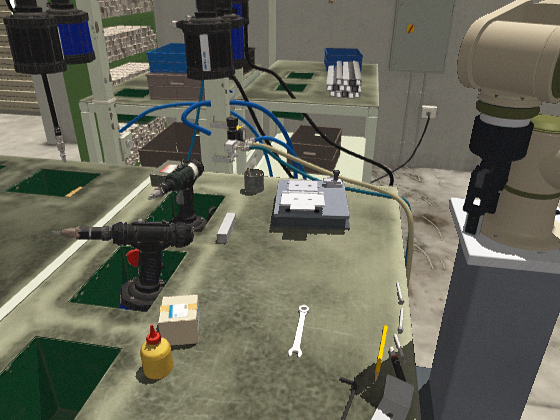

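The top view shows the jig at about (330,237). The template is open to the left, with its tongue at (287,233), and the strip is at (356,224). The bolt knob is at (367,250), so jig +x points up in the image. The tube is at (276,164), the cup at (371,163) and the wrench at (154,253). Next I'll zoom in and measure.

```bash
cat > h.py <<'E'
import numpy as np,cv2
from rig import ctrl
def cam(n):
    m=ctrl.camera_model(n);f=210/np.tan(np.radians(m['fov_y']/2))
    return f,m['cx'],m['cy'],cv2.Rodrigues(np.array(m['rvec']))[0],np.array(m['tvec'])
def plane(n,uv,z,c=None):
    f,cx,cy,R,t=c or cam(n);uv=np.atleast_2d(uv).astype(float)
    d=np.c_[(uv[:,0]-cx)/f,(uv[:,1]-cy)/f,np.ones(len(uv))]@R
    o=-R.T@t
    return o+d*((z-o[2])/d[:,2])[:,None]
def cloud(n,D,c=None):
    f,cx,cy,R,t=c or cam(n);v,u=np.mgrid[:420,:560]
    P=np.stack([(u-cx)/f*D,(v-cy)/f*D,D],-1)
    return (P-t)@R
E
python3 - <<'E'
from h import *
p=np.load("top0c.npy");D=np.load("top0.npy")
W=cloud("top",D)
c=p[180:290,265:395];cv2.imwrite("pics/topz.png",cv2.resize(c,None,fx=6,fy=5.4,interpolation=cv2.INTER_CUBIC)[:,:,::-1])
for u,v in((310,225),(287,233),(356,215),(367,248),(298,265),(340,268),(250,250),(371,160)): print(u,v,W[v,u].round(0))
# deck contour
x=W[...,:]
m=((W[...,2]>30)&(W[...,2]<110)&(np.abs(W[...,0]-480)<400)).astype(np.uint8);m[:180]=0;m[290:]=0;m[:,:270]=0;m[:,395:]=0
cs,_=cv2.findContours(m,0,1);k=max(cs,key=cv2.contourArea);print(cv2.minAreaRect(k),cv2.contourArea(k),cv2.boundingRect(k))
E
```

```text
310 225 [569.  79.  68.]
287 233 [549. 138.  78.]
356 215 [595. -42.  52.]
367 248 [510. -66.  65.]
298 265 [468. 110.  51.]
340 268 [459.   3.  53.]
250 250 [508. 235.   1.]
371 160 [749. -94.   1.]
((328.7525634765625, 236.3519287109375), (73.5015869140625, 94.08382415771484), 82.23483276367188) 6197.0 (280, 195, 101, 83)
```

View pics/topz.png

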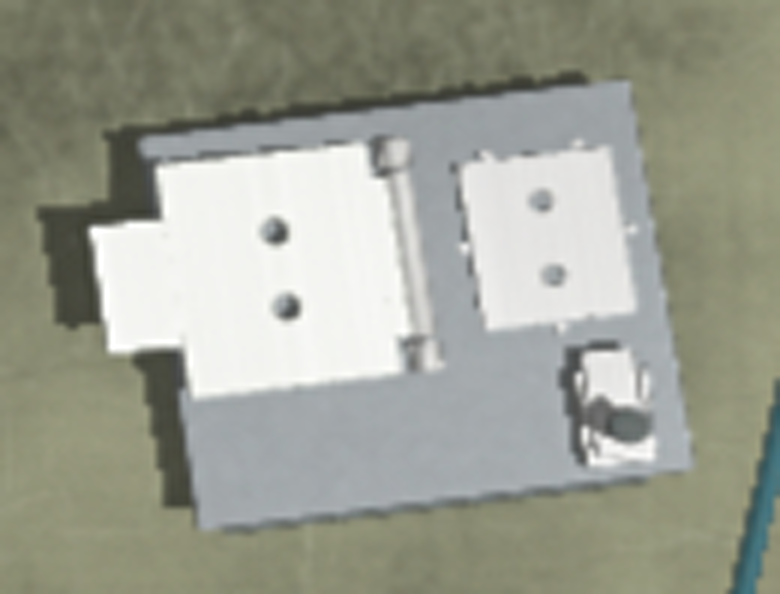

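```bash
python3 - <<'E'
from h import *
def z2(a):a=np.array(a,float);return np.c_[(a[:,0]+.5)/6-.5+265,(a[:,1]+.5)/5.4-.5+180]
P=plane("top",z2([(140,140),(630,83),(693,467),(202,528)]),48)[:,:2]
J=np.array([(72,108),(72,-108),(-118,-108),(-118,108)],float)
a=P-P.mean(0);b=J-J.mean(0)
th=np.arctan2((b[:,0]*a[:,1]-b[:,1]*a[:,0]).sum(),(a*b).sum())
R=np.array([[np.cos(th),-np.sin(th)],[np.sin(th),np.cos(th)]]);o=P.mean(0)-R@J.mean(0)
print(P.round(1),"th",np.degrees(th),"o",o,"res",(P-J@R.T-o).round(1))
for nm,pts,z in(("tongue",[(90,228),(108,352)],57.5),("leaf",[(155,168),(188,398)],57.5),("pins",[(390,155),(423,352)],60),("knob",[(630,424)],94),("strip",[(460,168),(612,148),(636,308),(487,330)],52)):
    Q=plane("top",z2(pts),z)[:,:2];print(nm,Q.round(1),((Q-o)@R).round(1))
p=np.load("side0c.npy");cv2.imwrite("pics/sidez.png",cv2.resize(p[160:240,262:362],None,fx=7.5,fy=7.5,interpolation=cv2.INTER_CUBIC)[:,:,::-1])
E
```

```text
[[ 621.8  134.3]
 [ 647.7  -79. ]
 [ 463.1 -101.2]
 [ 436.2  109.9]] th 7.12514092619287 o [565.02461512  18.86462226] res [[-1.3 -0.7]
 [-2.2  0.4]
 [ 1.8  1.7]
 [ 1.7 -1.5]]
tongue [[578.9 156.6]
 [519.8 149.5]] [[ 30.8 134.9]
 [-28.6 135.2]]
leaf [[607.4 128.3]
 [497.8 115.6]] [[ 55.6 103.4]
 [-54.7 104.3]]
pins [[612.5  27.4]
 [518.6  15.1]] [[ 48.2   2.6]
 [-46.6   2. ]]
knob [[483.8 -66.1]] [[-91.2 -74.2]]
strip [[606.7  -3.6]
 [615.8 -69.6]
 [538.9 -78. ]
 [529.  -13.6]] [[ 38.6 -27.5]
 [ 39.4 -94.1]
 [-37.9 -92.8]
 [-39.8 -27.7]]
```

View pics/sidez.png

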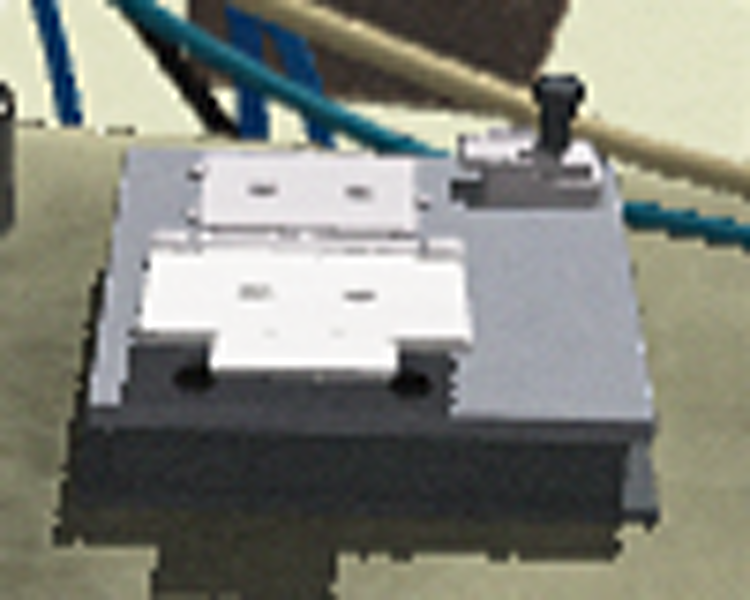

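move_arm([
  [[-406, -118, 30], 56.4, 0],
  [[-406, -118, 30], 56.4, 0],
  [[-406, -118, 30], 56.4, 0],
  [[-406, -118, 30], 56.4, 0],
  [[-406, -118, 30], 56.4, 0],
  [[-406, -118, 30], 56.4, 0],
  [[-406, -118, 30], 56.4, 0],
  [[-406, -118, 30], 56.4, 0],
  [[-406, -118, 30], 56.4, 0],
  [[-406, -118, 30], 56.4, 0],
], force=25)

```text
time_s: 1.35
eef_pos: [544.1, 184.5, 274.1]
ee_rot: [-0.0, 0.661, 0.75, 0.0]
force: [0.6, 0.2, 0.7]
grip_width: -0.004
```

```bash
python3 - <<'E'
from h import *
s=ctrl.sense();print(s['time_s'],s['eef_pos'],s['ee_rot'],s['force'],s['grip_width'],s['joints'])
for n in("side","wrist"):
    p,d=ctrl.capture(n);cv2.imwrite(f"pics/{n}1.png",p[:,:,::-1])
    if n=="side": cv2.imwrite("pics/side1z.png",cv2.resize(p[40:260,220:420],(800,600),interpolation=cv2.INTER_CUBIC)[:,:,::-1]) if 0 else cv2.imwrite("pics/side1z.png",cv2.resize(p[60:240,222:422],None,fx=3.3,fy=3.3,interpolation=cv2.INTER_CUBIC)[:,:,::-1])
E
```

```text
1.35 [544.0924959  184.48281887 274.09226595] [-6.95425322e-05  6.61126964e-01  7.50274037e-01  4.70512165e-05] [0.63426739 0.2167691  0.65375542] -0.00389745625550853 [ 1.23006898e-01  4.44729170e-01  1.38830266e+00  1.72390040e-04
  1.30858270e+00 -3.19443521e-03]
```

View pics/side1z.png

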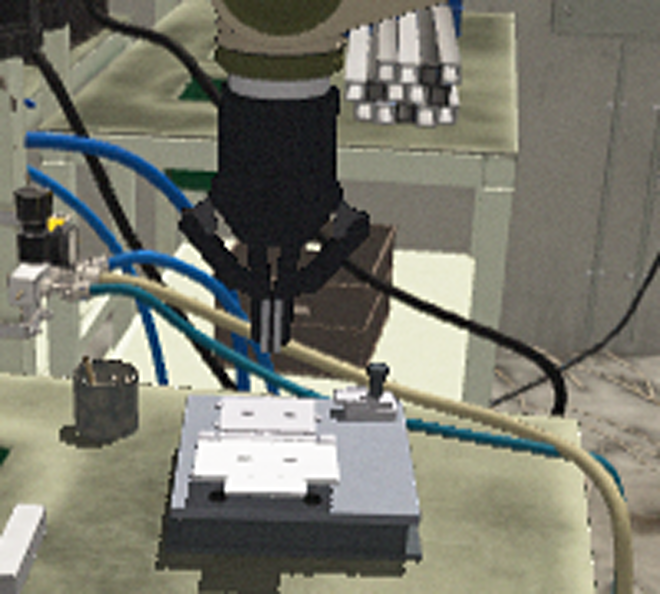

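View pics/wrist1.png

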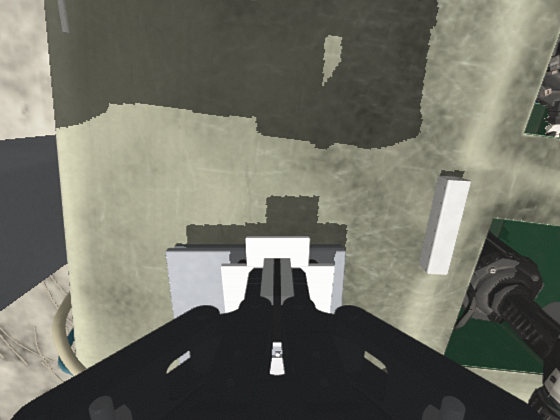

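move_arm([
  [[0, 0, 55], 0, 0],
  [[0, 0, 110], 0, 0],
  [[0, 0, 150], 0, 0],
  [[0, 0, 166], 0, 0],
  [[-8, 0, 166], 0, 0],
  [[-13, 0, 166], 0, 0],
  [[-13, 0, 166], 0, 0],
])

```text
time_s: 2.33
eef_pos: [547.1, 170.2, 109.3]
ee_rot: [0.001, 0.662, 0.75, 0.001]
force: [0.6, -0.2, -0.3]
grip_width: -0.002
```

```bash
cat > look.py <<'E'
import sys
from h import *
s=ctrl.sense();e=s['eef_pos'];o=np.array([565,19.]);t=np.radians(7.15)
d=e[:2]-o;f=s['force']
print(s['time_s'],"jig xy",(d@[np.cos(t),np.sin(t)]).round(1),(d@[-np.sin(t),np.cos(t)]).round(1),"tipz",(e[2]-73).round(1),"F jig",(f[:2]@[np.cos(t),np.sin(t)]).round(1),(f[:2]@[-np.sin(t),np.cos(t)]).round(1),f[2].round(1))
if len(sys.argv)>1:
    p,D=ctrl.capture("side");cv2.imwrite(f"pics/{sys.argv[1]}.png",cv2.resize(p[110:250,240:380],None,fx=4.2,fy=4.2,interpolation=cv2.INTER_CUBIC)[:,:,::-1])
E
python3 look.py s2
```

```text
2.325 jig xy 1.1 152.2 tipz 36.3 F jig 0.5 -0.3 -0.3
```

View pics/s2.png

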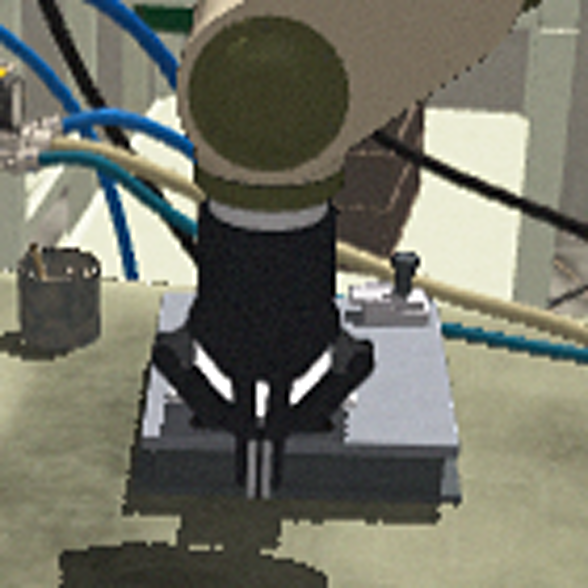

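The shut fingers stand just outside the tongue, near the middle. I'll close the gap in 1 mm steps.

move_arm([
  [[-1, 0, 0], 0, 0],
  [[-2, 0, 0], 0, 0],
  [[-3, 0, 0], 0, 0],
  [[-3, 0, 0], 0, 0],
])

```text
time_s: 2.88
eef_pos: [546.8, 167.5, 107.9]
ee_rot: [0.0, 0.662, 0.75, -0.0]
force: [0.9, -0.3, 0.1]
grip_width: -0.003
```

```bash
python3 look.py
```

```text
2.875 jig xy 0.5 149.6 tipz 34.9 F jig 0.9 -0.4 0.1
```

move_arm([
  [[-1, 0, 0], 0, 0],
  [[-2, 0, 0], 0, 0],
  [[-2, 0, 0], 0, 0],
])

```text
time_s: 3.25
eef_pos: [546.9, 166.2, 107.9]
ee_rot: [-0.0, 0.662, 0.75, 0.0]
force: [-0.3, 4.6, -0.3]
grip_width: -0.003
```

```bash
python3 look.py
```

```text
3.25 jig xy 0.4 148.3 tipz 34.9 F jig 0.3 4.6 -0.3
```

Contact at 4.6 N. I'll press slightly more, then lift so that friction carries the edge up.

move_arm([
  [[-0.5, 0, 0], 0, 0],
  [[-1, 0, 0], 0, 0],
  [[-1, 0, 0], 0, 0],
])

```text
time_s: 3.62
eef_pos: [547.0, 165.9, 107.9]
ee_rot: [-0.001, 0.662, 0.75, 0.001]
force: [-0.5, 9.0, 0.6]
grip_width: -0.0
```

```bash
python3 look.py
```

```text
3.625 jig xy 0.4 148.0 tipz 34.9 F jig 0.7 9.0 0.6
```

move_arm([
  [[-0.5, 0, 0], 0, 0],
  [[-0.5, 0, -1], 0, 0],
  [[-0.5, 0, -2], 0, 0],
  [[-0.5, 0, -3], 0, 0],
  [[-0.5, 0, -4], 0, 0],
  [[-0.5, 0, -5], 0, 0],
])

```text
time_s: 4.38
eef_pos: [547.1, 165.1, 112.9]
ee_rot: [-0.001, 0.662, 0.75, 0.001]
force: [0.1, 7.9, -0.1]
grip_width: -0.001
```

```bash
python3 look.py
```

```text
4.375 jig xy 0.4 147.2 tipz 39.9 F jig 1.1 7.9 -0.1
```

```bash
python3 look.py s3; python3 - <<'E'
from h import *
p,d=ctrl.capture("top");cv2.imwrite("pics/t3.png",cv2.resize(p[180:290,265:395],None,fx=5,fy=5,interpolation=cv2.INTER_CUBIC)[:,:,::-1])
E
```

```text
4.375 jig xy 0.4 147.2 tipz 39.9 F jig 1.1 7.9 -0.1
```

View pics/s3.png

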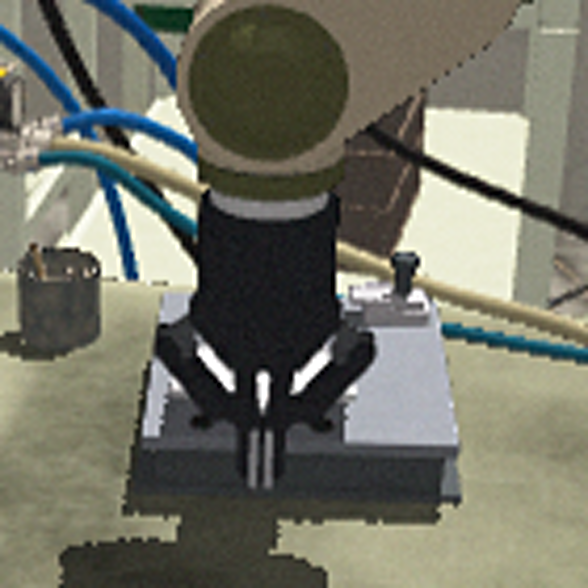

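move_arm([
  [[0, 0, -1.5], 0, 0],
  [[0, 0, -3], 0, 0],
  [[0, 0, -4.5], 0, 0],
  [[0, 0, -6], 0, 0],
])

```text
time_s: 4.97
eef_pos: [547.3, 163.8, 119.0]
ee_rot: [0.0, 0.662, 0.75, -0.0]
force: [0.6, 0.2, 0.4]
grip_width: 0.001
```

```bash
python3 look.py s4
```

```text
4.975 jig xy 0.5 145.9 tipz 46.0 F jig 0.7 0.1 0.4
```

View pics/s4.png

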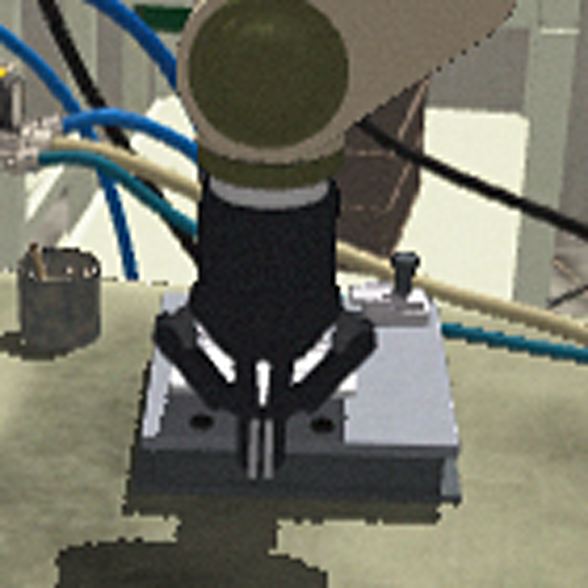

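```bash
python3 - <<'E'
from h import *
p,d=ctrl.capture("side");q=np.load("side0c.npy")
f=lambda a:cv2.resize(a[165:225,268:333],None,fx=6,fy=6,interpolation=cv2.INTER_CUBIC)
cv2.imwrite("pics/cmp4.png",np.hstack([f(q),f(p)])[:,:,::-1])
o=np.array([565,19.]);t=np.radians(7.15);R=np.array([[np.cos(t),-np.sin(t)],[np.sin(t),np.cos(t)]])
fl,cx,cy,Rm,tv=cam("side")
for a in(0,.04,.08,.12,.18):
    for r,x in((105,55),(105,-55),(137,30),(137,-30)):
        w=np.r_[R@[x,r*np.cos(a)]+o,55+r*np.sin(a)];c=Rm@w+tv
        print(a,(r,x),((c[0]/c[2]*fl+cx-268)*6).round(0),((c[1]/c[2]*fl+cy-165)*6).round(0),end=' | ')
    print()
E
```

```text
0 (105, 55) 68.0 269.0 | 0 (105, -55) 332.0 278.0 | 0 (137, 30) 124.0 307.0 | 0 (137, -30) 272.0 312.0 | 
0.04 (105, 55) 68.0 260.0 | 0.04 (105, -55) 332.0 268.0 | 0.04 (137, 30) 125.0 295.0 | 0.04 (137, -30) 273.0 300.0 | 
0.08 (105, 55) 68.0 251.0 | 0.08 (105, -55) 333.0 259.0 | 0.08 (137, 30) 125.0 283.0 | 0.08 (137, -30) 273.0 288.0 | 
0.12 (105, 55) 68.0 241.0 | 0.12 (105, -55) 333.0 250.0 | 0.12 (137, 30) 125.0 270.0 | 0.12 (137, -30) 274.0 275.0 | 
0.18 (105, 55) 68.0 227.0 | 0.18 (105, -55) 334.0 235.0 | 0.18 (137, 30) 125.0 251.0 | 0.18 (137, -30) 275.0 256.0 |
```

View pics/cmp4.png

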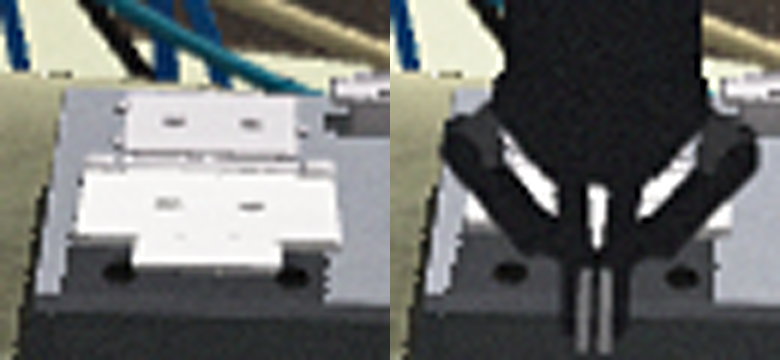

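The leaf's corner has risen from about row 240 to 228 in the zoom, so the leaf is up roughly 0.05 rad. Friction lifting works. I'll press again and repeat.

move_arm([
  [[-0.7, 0, 0], 0, 0],
  [[-1.4, 0, 0], 0, 0],
  [[-1.4, 0, 0], 0, 0],
])

```text
time_s: 5.45
eef_pos: [547.4, 163.3, 119.0]
ee_rot: [-0.0, 0.662, 0.75, 0.001]
force: [0.5, 6.5, 0.5]
grip_width: -0.002
```

```bash
python3 look.py
```

```text
5.45 jig xy 0.5 145.4 tipz 46.0 F jig 1.3 6.4 0.5
```

move_arm([
  [[-0.6, 0, 0], 0, 0],
  [[-1.2, 0, 0], 0, 0],
  [[-1.4, 0, -1], 0, 0],
  [[-1.7, 0, -2], 0, 0],
  [[-2, 0, -3], 0, 0],
  [[-2.4, 0, -4], 0, 0],
])

```text
time_s: 6.2
eef_pos: [547.6, 162.0, 123.2]
ee_rot: [-0.001, 0.662, 0.75, 0.001]
force: [0.3, 13.3, 2.1]
grip_width: -0.004
```

```bash
python3 look.py
```

```text
6.2 jig xy 0.5 144.1 tipz 50.2 F jig 1.9 13.2 2.1
```

move_arm([
  [[-0.3, 0, -1], 0, 0],
  [[-0.6, 0, -2], 0, 0],
  [[-0.9, 0, -3], 0, 0],
  [[-1.2, 0, -4], 0, 0],
])

```text
time_s: 6.7
eef_pos: [547.7, 160.9, 127.2]
ee_rot: [-0.001, 0.662, 0.75, 0.001]
force: [-0.1, 13.4, 2.5]
grip_width: 0.001
```

```bash
python3 look.py;  python3 - <<'E'
from h import *
p,d=ctrl.capture("side");q=np.load("side0c.npy")
f=lambda a:cv2.resize(a[165:225,268:333],None,fx=6,fy=6,interpolation=cv2.INTER_CUBIC)
cv2.imwrite("pics/cmp5.png",np.hstack([f(q),f(p)])[:,:,::-1])
E
```

```text
6.7 jig xy 0.5 143.0 tipz 54.2 F jig 1.6 13.4 2.5
```

View pics/cmp5.png

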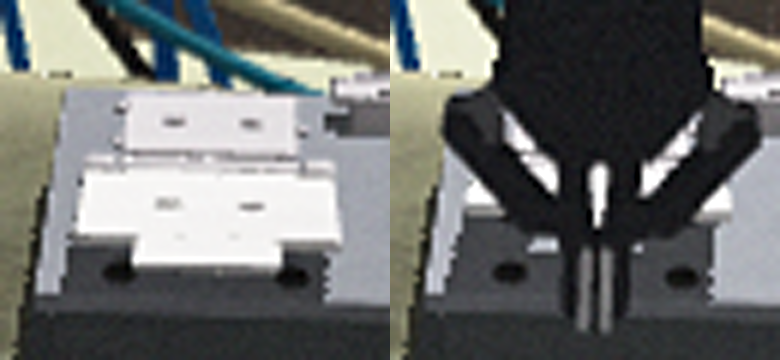

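move_arm([
  [[-1, 0, -0.5], 0, 0],
  [[-1.4, 0, -2], 0, 0],
  [[-1.8, 0, -4], 0, 0],
  [[-2.3, 0, -6], 0, 0],
  [[-2.8, 0, -8], 0, 0],
])

```text
time_s: 7.38
eef_pos: [548.0, 158.3, 135.4]
ee_rot: [-0.001, 0.662, 0.75, 0.001]
force: [-1.6, 14.2, 2.7]
grip_width: -0.001
```

```bash
cat > c.py <<'E'
import sys
from h import *
p,d=ctrl.capture("side");q=np.load("side0c.npy")
f=lambda a:cv2.resize(a[145:225,268:333],None,fx=6,fy=6,interpolation=cv2.INTER_CUBIC)
cv2.imwrite(f"pics/{sys.argv[1]}.png",np.hstack([f(q),f(p)])[:,:,::-1])
E
python3 look.py;  python3 c.py cmp6
```

```text
7.375 jig xy 0.5 140.3 tipz 62.4 F jig 0.2 14.3 2.7
```

View pics/cmp6.png

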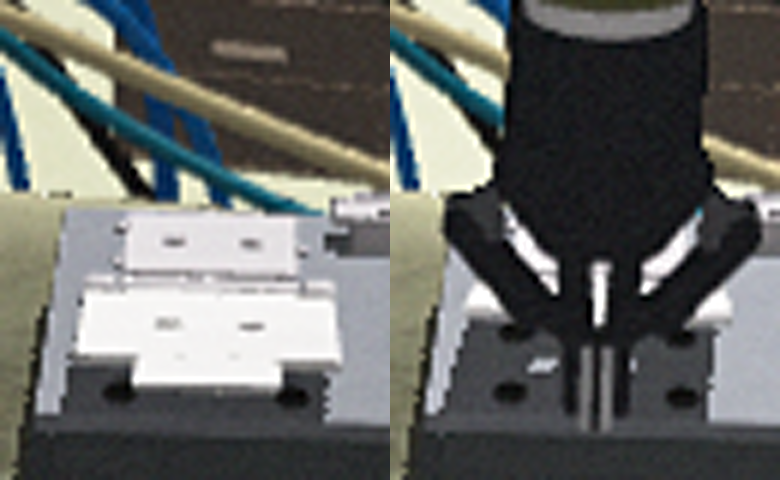

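Fz on the finger is positive, so the leaf is rising along it. I'll raise the finger faster and keep pushing inward.

move_arm([
  [[0, 0, -6], 0, 0],
  [[-0.5, 0, -12], 0, 0],
  [[-1, 0, -18], 0, 0],
  [[-2, 0, -24], 0, 0],
  [[-2, 0, -24], 0, 0],
])

```text
time_s: 8.05
eef_pos: [548.7, 154.2, 159.5]
ee_rot: [0.0, 0.662, 0.75, 0.0]
force: [-0.7, 1.2, 1.0]
grip_width: 0.001
```

```bash
python3 look.py;  python3 c.py cmp7
```

```text
8.05 jig xy 0.7 136.2 tipz 86.5 F jig -0.6 1.3 1.0
```

View pics/cmp7.png

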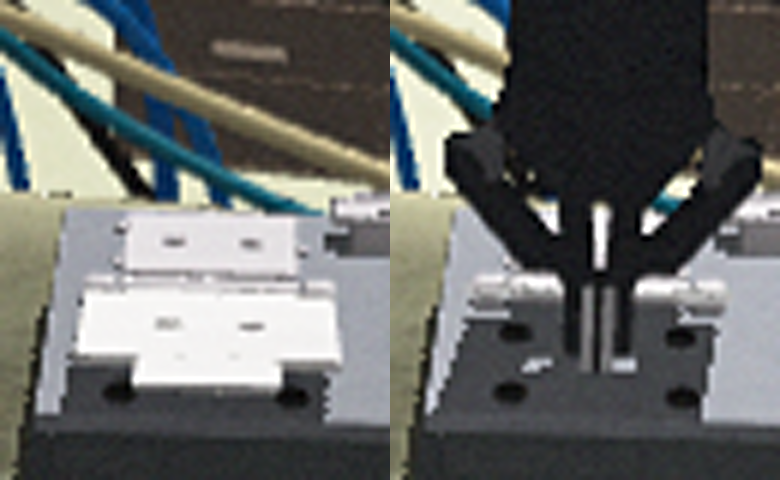

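The leaf is now nearly edge-on to the side camera, at about 0.45 rad. I'll follow the arc with the finger.

move_arm([
  [[-4, 0, -14], 0, 0],
  [[-11, 0, -26], 0, 0],
  [[-19, 0, -37], 0, 0],
  [[-28, 0, -47], 0, 0],
  [[-38, 0, -56], 0, 0],
  [[-49, 0, -64], 0, 0],
  [[-49, 0, -64], 0, 0],
])

```text
time_s: 8.98
eef_pos: [555.1, 104.6, 223.5]
ee_rot: [0.001, 0.662, 0.749, 0.0]
force: [-0.2, 0.3, 0.6]
grip_width: 0.001
```

```bash
python3 look.py s8
```

```text
8.975 jig xy 0.8 86.2 tipz 150.5 F jig -0.1 0.3 0.6
```

View pics/s8.png

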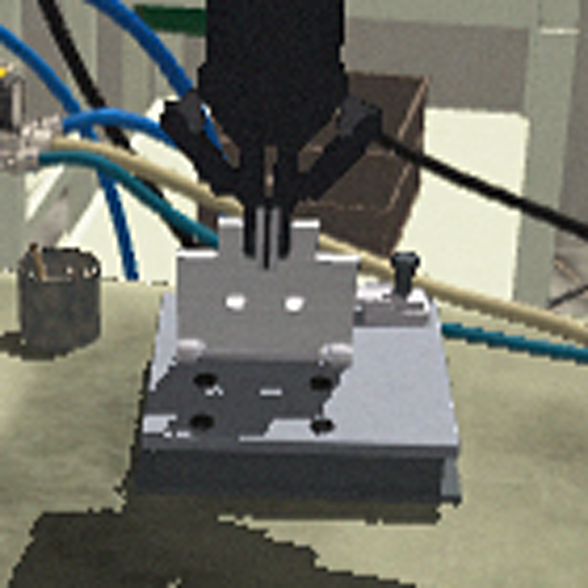

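The leaf is raised to about 1 rad and the fingertips sit on the tongue's underside. I'll continue over the top, keeping near 0.8 rad/s.

move_arm([
  [[-11, 0, -7], 0, 0],
  [[-23, 0, -13], 0, 0],
  [[-36, 0, -17], 0, 0],
  [[-49, 0, -20], 0, 0],
  [[-63, 0, -20], 0, 0],
  [[-76, 0, -20], 0, 0],
  [[-88, 0, -18], 0, 0],
  [[-99, 0, -17], 0, 0],
  [[-110, 0, -14], 0, 0],
  [[-110, 0, -14], 0, 0],
])

```text
time_s: 10.28
eef_pos: [568.2, -4.2, 236.5]
ee_rot: [-0.0, 0.662, 0.749, -0.0]
force: [-0.4, -0.4, 0.1]
grip_width: -0.001
```

```bash
python3 look.py s9
```

```text
10.275 jig xy 0.3 -23.4 tipz 163.5 F jig -0.4 -0.3 0.1
```

View pics/s9.png

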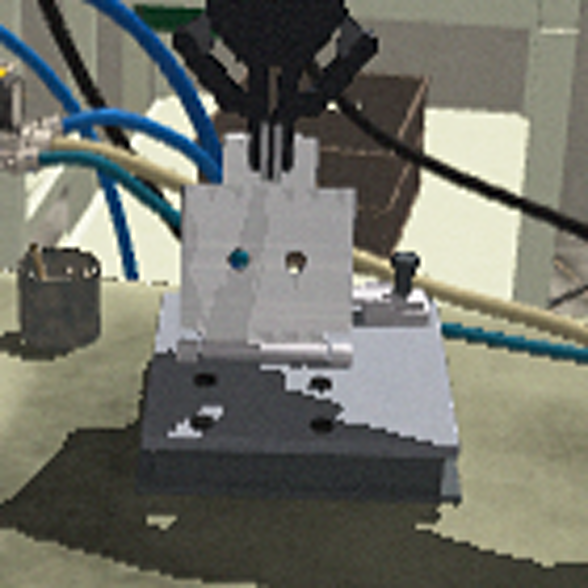

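move_arm([
  [[-11, 0, 3], 0, 0],
  [[-21, 0, 8], 0, 0],
  [[-31, 0, 14], 0, 0],
  [[-40, 0, 21], 0, 0],
  [[-49, 0, 29], 0, 0],
  [[-56, 0, 38], 0, 0],
  [[-63, 0, 47], 0, 0],
  [[-68, 0, 57], 0, 0],
  [[-73, 0, 67], 0, 0],
  [[-73, 0, 67], 0, 0],
])

```text
time_s: 11.58
eef_pos: [577.0, -76.0, 168.9]
ee_rot: [-0.001, 0.662, 0.75, -0.0]
force: [0.6, -0.5, 0.2]
grip_width: 0.001
```

```bash
python3 look.py s10
```

```text
11.575 jig xy 0.1 -95.7 tipz 95.9 F jig 0.5 -0.6 0.2
```

View pics/s10.png

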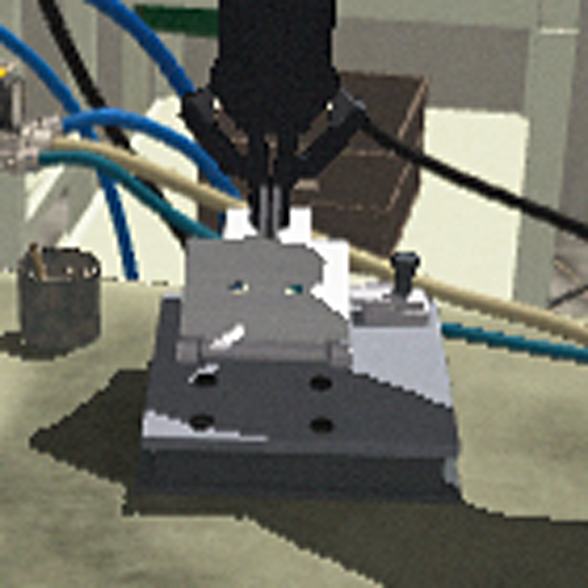

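move_arm([
  [[-2, 0, 5], 0, 0],
  [[-4, 0, 11], 0, 0],
  [[-6, 0, 17], 0, 0],
  [[-7, 0, 22], 0, 0],
  [[-8, 0, 27], 0, 0],
  [[-8, 0, 31], 0, 0],
  [[-8, 0, 33], 0, 0],
  [[-8, 0, 33], 0, 0],
])

```text
time_s: 12.62
eef_pos: [578.3, -83.7, 136.8]
ee_rot: [-0.0, 0.662, 0.75, -0.0]
force: [-0.0, -0.5, 0.5]
grip_width: 0.005
```

```bash
python3 look.py s11
```

```text
12.625 jig xy 0.4 -103.6 tipz 63.8 F jig -0.1 -0.5 0.5
```

View pics/s11.png

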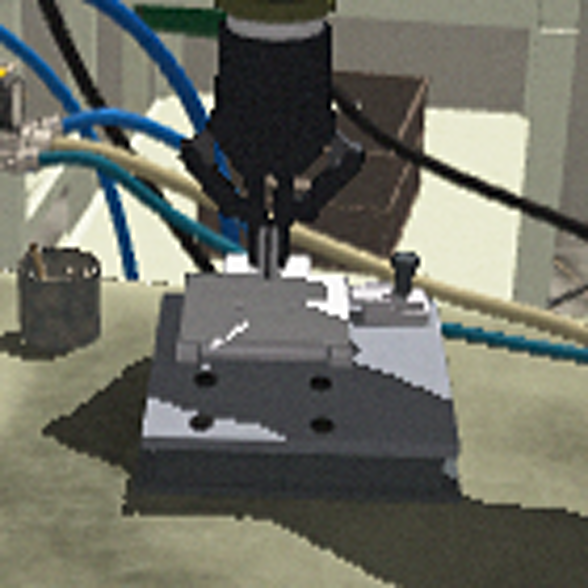

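Nearly flat. I'll press down gently until I feel the stop.

move_arm([
  [[0, 0, 2], 0, 0],
  [[0, 0, 4], 0, 0],
  [[0, 0, 5], 0, 0],
  [[0, 0, 6], 0, 0],
  [[0, 0, 6], 0, 0],
])

```text
time_s: 13.3
eef_pos: [578.2, -83.7, 130.8]
ee_rot: [-0.0, 0.662, 0.75, -0.0]
force: [-0.9, -0.9, 0.3]
grip_width: 0.001
```

```bash
python3 look.py
```

```text
13.3 jig xy 0.3 -103.5 tipz 57.8 F jig -1.0 -0.8 0.3
```

move_arm([
  [[0, 0, 0.7], 0, 0],
  [[0, 0, 1.4], 0, 0],
  [[0, 0, 2], 0, 0],
  [[0, 0, 2], 0, 0],
])

```text
time_s: 13.8
eef_pos: [578.3, -83.7, 130.0]
ee_rot: [0.0, 0.662, 0.75, 0.0]
force: [-4.5, 1.4, 10.6]
grip_width: -0.001
```

```bash
python3 look.py
```

```text
13.8 jig xy 0.4 -103.5 tipz 57.0 F jig -4.3 2.0 10.6
```

The leaf is at its stop: 10.6 N reaction with the tip at 57 mm, where its upper face should be. Next I'll lift, go behind the knob and take a picture.

move_arm([
  [[0, 0, -30], 0, 0],
  [[0, 0, -65], 0, 0],
  [[10, -40, -65], 0, 0],
  [[20, -80, -65], 0, 0],
  [[30, -120, -65], 0, 0],
  [[30, -145, -65], 0, 0],
  [[30, -145, -65], 0, 0],
  [[30, -145, -65], 0, 0],
])

```text
time_s: 14.8
eef_pos: [431.5, -72.2, 194.1]
ee_rot: [0.0, 0.662, 0.75, 0.0]
force: [0.8, 0.6, 0.7]
grip_width: -0.001
```

```bash
python3 look.py s12; python3 - <<'E'
from h import *
p,d=ctrl.capture("top");np.save("top12.npy",p);cv2.imwrite("pics/t12.png",cv2.resize(p[180:290,265:395],None,fx=6,fy=5.4,interpolation=cv2.INTER_CUBIC)[:,:,::-1])
E
```

```text
14.8 jig xy -143.8 -73.8 tipz 121.1 F jig 0.9 0.5 0.7
```

View pics/s12.png

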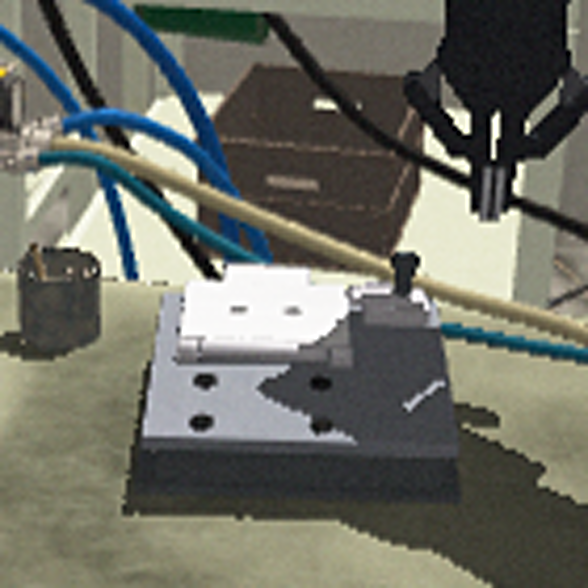

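View pics/t12.png

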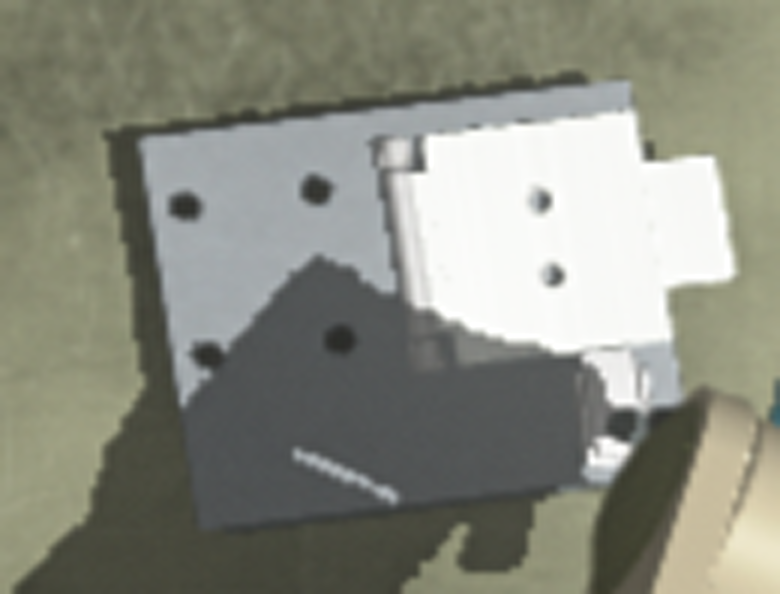

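The leaf lies flat, with its holes over the strip's at (540,200) and (552,274) in the zoom. The knob hasn't moved. Next I'll descend behind it and approach.

move_arm([
  [[0, 0, 25], 0, 0],
  [[0, 0, 44], 0, 0],
  [[0, 6, 45], 0, 0],
  [[0, 12, 45], 0, 0],
  [[0, 18, 45], 0, 0],
  [[0, 18, 45], 0, 0],
])

```text
time_s: 15.65
eef_pos: [449.2, -69.7, 149.3]
ee_rot: [0.001, 0.662, 0.75, 0.0]
force: [-1.1, -0.2, -0.6]
grip_width: -0.001
```

```bash
python3 look.py s13
```

```text
15.65 jig xy -126.0 -73.6 tipz 76.3 F jig -1.1 -0.1 -0.6
```

View pics/s13.png

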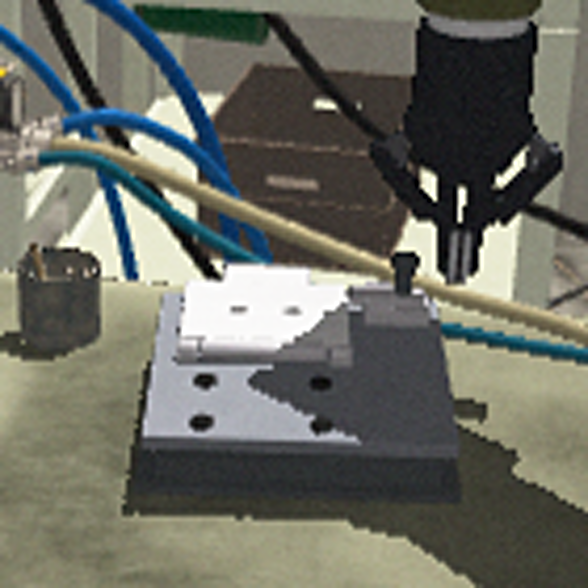

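move_arm([
  [[0, 4, 0], 0, 0],
  [[0, 8, 0], 0, 0],
  [[0, 11, 0], 0, 0],
  [[0, 14, 0], 0, 0],
  [[0, 17, 0], 0, 0],
  [[0, 20, 0], 0, 0],
  [[0, 23, 0], 0, 0],
])

```text
time_s: 16.58
eef_pos: [471.5, -66.9, 148.9]
ee_rot: [-0.0, 0.662, 0.75, -0.0]
force: [-2.0, 0.3, 0.9]
grip_width: -0.005
```

```bash
python3 look.py s14
```

```text
16.575 jig xy -103.4 -73.6 tipz 75.9 F jig -2.0 0.5 0.9
```

View pics/s14.png

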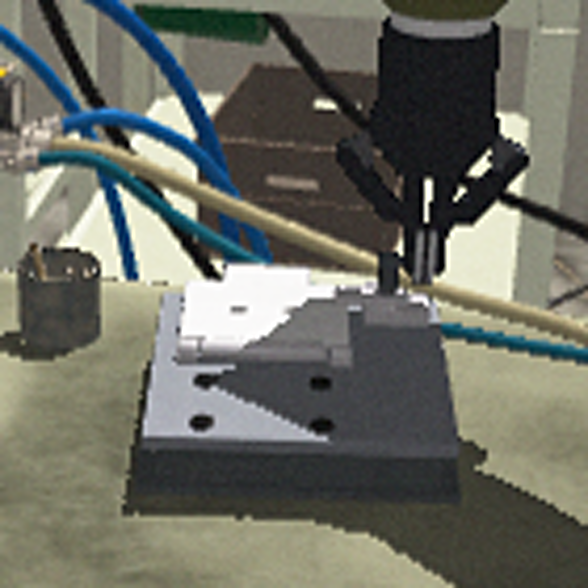

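The knob has moved about 10 mm (405 to 388 px). I'll continue to the stop.

move_arm([
  [[0, 2.5, 0], 0, 0],
  [[0, 5, 0], 0, 0],
  [[0, 7.5, 0], 0, 0],
  [[0, 9.5, 0], 0, 0],
  [[0, 11, 0], 0, 0],
  [[0, 12, 0], 0, 0],
])

```text
time_s: 17.38
eef_pos: [482.8, -65.4, 148.8]
ee_rot: [-0.001, 0.662, 0.75, -0.001]
force: [-7.8, -2.7, 3.7]
grip_width: -0.0
```

```bash
python3 look.py
```

```text
17.375 jig xy -92.1 -73.5 tipz 75.8 F jig -8.1 -1.7 3.7
```

move_arm([
  [[0, 0.8, 0], 0, 0],
  [[0, 1.5, 0], 0, 0],
  [[0, 1.5, 0], 0, 0],
])

```text
time_s: 17.75
eef_pos: [483.2, -65.3, 148.7]
ee_rot: [-0.002, 0.661, 0.75, -0.002]
force: [-14.7, -2.5, 6.9]
grip_width: 0.001
```

```bash
python3 look.py s15
```

```text
17.75 jig xy -91.7 -73.5 tipz 75.7 F jig -14.9 -0.7 6.9
```

View pics/s15.png

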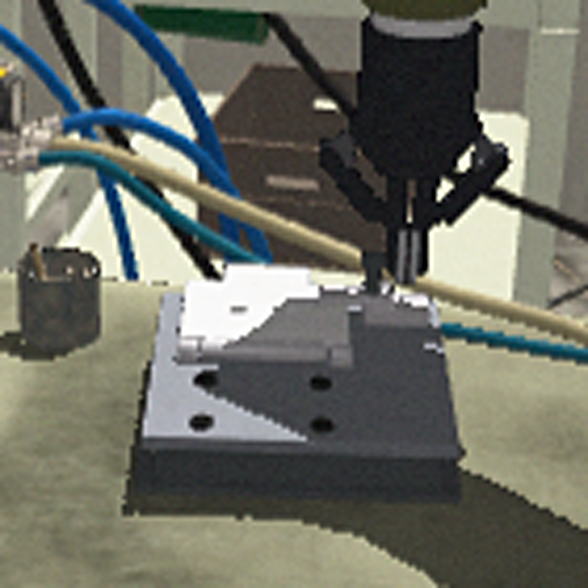

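It's rigid at about 15 N, so this looks like the stop. I'll back off and check the travel from above.

move_arm([
  [[0, -5, 0], 0, 0],
  [[0, -15, 0], 0, 0],
  [[0, -30, 0], 0, 0],
  [[0, -30, -50], 0, 0],
  [[30, -60, -100], 0, 0],
  [[80, -60, -150], 0, 0],
  [[140, -60, -150], 0, 0],
  [[200, -60, -150], 0, 0],
  [[200, -60, -150], 0, 0],
])

```text
time_s: 18.92
eef_pos: [399.2, 128.8, 299.1]
ee_rot: [0.0, 0.659, 0.752, 0.001]
force: [-0.4, -0.1, 0.7]
grip_width: 0.001
```

```bash
python3 look.py s16; python3 - <<'E'
from h import *
p,d=ctrl.capture("top");cv2.imwrite("pics/t16.png",cv2.resize(p[180:290,265:395],None,fx=6,fy=5.4,interpolation=cv2.INTER_CUBIC)[:,:,::-1]);cv2.imwrite("pics/t16f.png",p[:,:,::-1])
E
```

```text
18.925 jig xy -150.9 129.6 tipz 226.1 F jig -0.4 -0.1 0.7
```

View pics/t16.png

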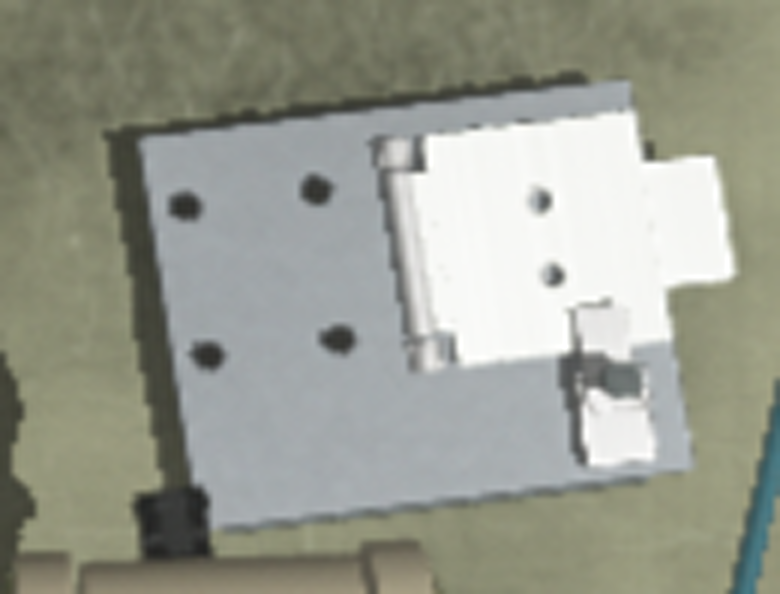

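View pics/s16.png

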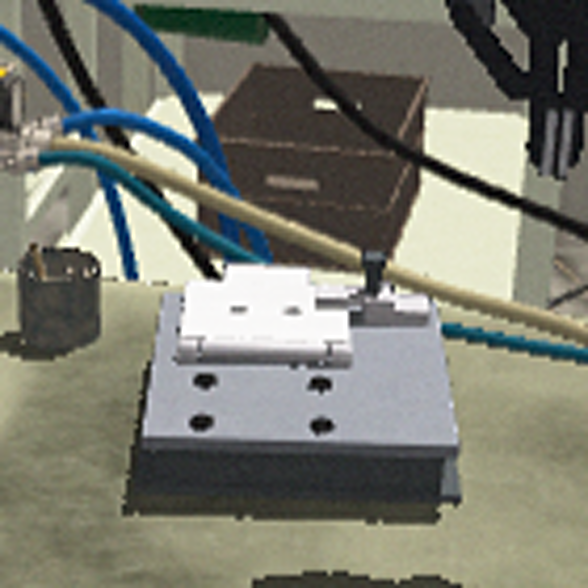

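```bash
python3 - <<'E'
from h import *
a=np.load("top0c.npy");b=cv2.imread("pics/t16f.png")[:,:,::-1]
out=[]
for im in(a,b):
    g=im.max(2).astype(float)
    r=g[240:262,363:376];m=(r<105);v,u=np.nonzero(m)
    print(r.astype(int)[2:20]) if im is a else None
    k=np.clip(115-r,0,None);k[:, :1]=0
    n,l,s,c=cv2.connectedComponentsWithStats(m.astype(np.uint8));print(s[1:],c[1:])
    out.append((u.mean()+363,v.mean()+240))
P=plane("top",out,94);print(out,np.linalg.norm(P[1]-P[0]))
E
```

```text
[[173 171 171 170 169 171 171 172 174 174 174 174 175]
 [127 111 109 108 113 161 173 175 175 175 176 176 178]
 [105 101 103 105 115 161 195 178 174 176 178 178 180]
 [211 217 226 227 216 221 225 173 170 176 177 178 180]
 [231 230 232 231 231 230 231 188 173 173 177 177 179]
 [228 229 229 228 231 229 230 202 163 154 171 178 177]
 [224 229 229 228 232 229 231 210 158 175 176 174 175]
 [221 229 230 228 232 229 233 230 154 212 187 175 175]
 [221 231 230 229 232 231 233 235 154 234 197 176 174]
 [226 234 232 230 232 232 233 235 156 227 191 176 176]
 [231 233 231 232 233 233 234 233 165 228 178 174 179]
 [218 173 164 224 234 236 236 234 178 210 166 174 180]
 [155 119 113 155 228 238 236 236 210 186 178 180 179]
 [110 106 106 111 147 156 149 169 186 183 178 178 179]
 [101 108 108  98  91 103 105 114 129 146 152 173 177]
 [ 98 109 109  87  98 107 108 109 108 117 137 173 177]
 [101 108 106  79 103 110 112 112 110 111 137 173 179]
 [141 121 109  76 102 111 113 114 113 114 142 174 179]]
[[ 1  4  2  1  2]
 [ 0 16  1  3  3]
 [ 3 16  3  5 10]] [[ 1.5  4. ]
 [ 0.  17. ]
 [ 3.7 17.6]]
[[1 8 2 4 6]] [[1.66666667 9.5       ]]
[(np.float64(365.6666666666667), np.float64(255.66666666666666)), (np.float64(364.6666666666667), np.float64(249.5))] 15.493587739327223
```

```bash
python3 - <<'E'
from h import *
a=np.load("top0c.npy");b=cv2.imread("pics/t16f.png")[:,:,::-1]
U=lambda i:cv2.resize(np.ascontiguousarray(i),None,fx=8,fy=8,interpolation=cv2.INTER_CUBIC)
A=U(a[235:275,355:385]);B=U(b[235:275,355:385])
for r0,r1,c0,c1 in((254,264,365,374),(255,263,366,373),(254,262,364,375)):
    T=A[(r0-235)*8:(r1-235)*8,(c0-355)*8:(c1-355)*8]
    R=cv2.matchTemplate(B,T,cv2.TM_CCOEFF_NORMED);_,s,_,l=cv2.minMaxLoc(R)
    du=l[0]/8-(c0-355);dv=l[1]/8-(r0-235)
    P=plane("top",[(368.5,258),(368.5+du,258+dv)],92);print(s,du,dv,np.linalg.norm(P[1]-P[0]))
d=plane("top",[(370,195.4),(380.5,266.5)],48);print(np.linalg.norm(d[0]-d[1]))
q=np.load("side0c.npy");p,_=ctrl.capture("side")
A=U(q[160:190,320:350]);B=U(p[160:190,320:350])
T=A[(168-160)*8:(180-160)*8,(332-320)*8:(341-320)*8]
R=cv2.matchTemplate(B,T,cv2.TM_CCOEFF_NORMED);_,s,_,l=cv2.minMaxLoc(R);du=l[0]/8-12;dv=l[1]/8-8
# same height: displacement on plane z=88
P=plane("side",[(336.5,174),(336.5+du,174+dv)],88);print(s,du,dv,P,np.linalg.norm(P[1]-P[0]))
E
```

```text
0.9408246278762817 -1.25 -8.5 21.334677785372097
0.9511300325393677 -1.0 -8.375 20.953101812556124
0.9154021739959717 -1.125 -8.5 21.29632297673225
185.83007745060888
0.4558877944946289 -6.625 -1.875 [[478.86517815 -50.21697982  88.        ]
 [498.07952377 -60.01245918  88.        ]] 21.567162392103818
```

Bar overlap on the leaf is about 20 mm, as it should be when home, but the knob travel measures only about 21–22 mm. To be safe I'll push once more, a little harder (still well under 38 N).

move_arm([
  [[-60, 0, 0], 0, 0],
  [[-120, 0, 0], 0, 0],
  [[-170, 10, 50], 0, 0],
  [[-200, 20, 100], 0, 0],
  [[-200, 30, 145], 0, 0],
  [[-200, 30, 150], 0, 0],
  [[-200, 40, 150], 0, 0],
  [[-200, 50, 150], 0, 0],
  [[-200, 56, 150], 0, 0],
  [[-200, 58, 150], 0, 0],
])

```text
time_s: 20.32
eef_pos: [482.7, -65.3, 149.5]
ee_rot: [-0.0, 0.661, 0.75, -0.0]
force: [-8.1, -2.7, 6.7]
grip_width: 0.0
```

```bash
python3 look.py
```

```text
20.325 jig xy -92.1 -73.4 tipz 76.5 F jig -8.3 -1.6 6.7
```

move_arm([
  [[0, 1, 0], 0, 0],
  [[0, 2, 0], 0, 0],
  [[0, 2.8, 0], 0, 0],
  [[0, 2.8, 0], 0, 0],
])

```text
time_s: 20.82
eef_pos: [483.4, -65.2, 149.1]
ee_rot: [-0.003, 0.661, 0.75, -0.002]
force: [-18.3, -4.7, 12.8]
grip_width: 0.001
```

```bash
python3 look.py
```

```text
20.825 jig xy -91.4 -73.3 tipz 76.1 F jig -18.7 -2.4 12.8
```

It's still rigid at 19 N with no further travel, so this is the stop. Retreating.

move_arm([
  [[0, -5, 0], 0, 0],
  [[0, -15, 0], 0, 0],
  [[0, -30, 0], 0, 0],
  [[0, -30, -50], 0, 0],
  [[30, -60, -100], 0, 0],
  [[80, -60, -150], 0, 0],
  [[140, -60, -150], 0, 0],
  [[200, -60, -150], 0, 0],
  [[200, -60, -150], 0, 0],
])

```text
time_s: 21.95
eef_pos: [399.9, 128.9, 299.1]
ee_rot: [0.0, 0.659, 0.752, 0.0]
force: [-0.1, -0.6, 0.1]
grip_width: 0.003
```

```bash
python3 look.py s17; python3 - <<'E'
from h import *
p,d=ctrl.capture("top");a=np.load("top0c.npy");cv2.imwrite("pics/t17.png",p[:,:,::-1])
f=lambda i:cv2.resize(i[200:275,335:390],None,fx=7,fy=7,interpolation=cv2.INTER_CUBIC)
cv2.imwrite("pics/t17z.png",np.hstack([f(a),f(p)])[:,:,::-1])
E
```

```text
21.95 jig xy -150.1 129.6 tipz 226.1 F jig -0.2 -0.5 0.1
```

View pics/t17z.png

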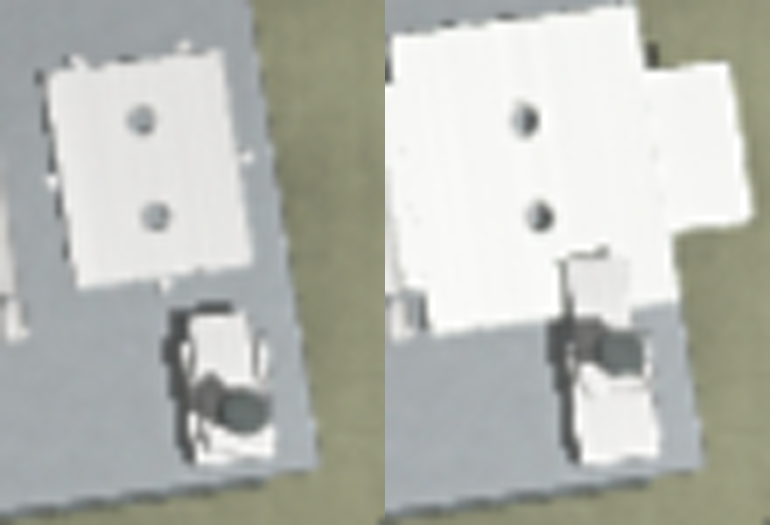

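View pics/t17.png

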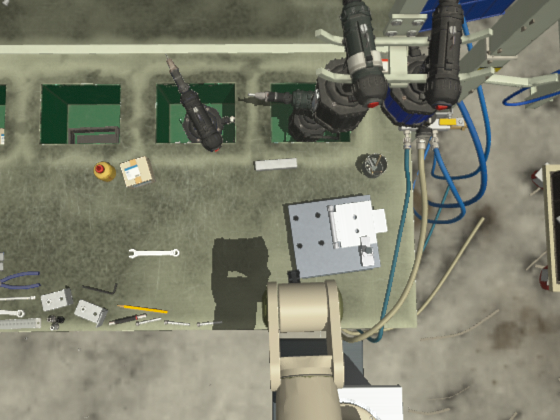

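```bash
python3 - <<'E'
from rig import ctrl
print(ctrl.finish_job())
E
```

```text
the job is handed in; nothing more can be done
None
```

The template now lies flat over the strip and the bolt is pushed to its stop. The job was handed in at about 22 s, and no verdict is reported.

**Template:** The gripper can only point straight down, so I couldn't get a fingertip under the tongue. Instead I pressed the shut fingertips against the tongue's end with up to about 14 N. Friction lifted it until the push itself could turn it. I then followed the arc over at roughly 0.8 rad/s and pressed the leaf down, which met a firm stop at 10.6 N with the tip at 57 mm (57.5 mm expected).

**Bolt:** I pushed the knob along the jig's +x, backed off, then pushed again to about 19 N. It was rigid with no further travel.

**Last checks:**
- **Robot:** it stands clear, reading no contact force.
- **Template and strip:** the leaf is flat and its holes show over the strip's, where they were at the start. I could only see the strip through those holes.
- **Tube, cup and wrench:** they look unmoved in the top view.
- **Bolt position:** the bar overlaps the leaf edge by about 20 mm, as it should when home.
- **Disagreement on travel:** the knob moved only about 21–22 mm in the pictures, not 25 mm. The bar's start position suggests the bolt began a few millimetres forward. I relied on the overlap and the hard stop.
- **Side camera:** it disagreed with the top view by about 13 mm on the leaf corner, so I used it only for relative changes.

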